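Tip the grinding balls out of the tilting pan

ROBOT

A 7-joint arm with a two-finger parallel gripper is mounted at the origin on the work surface. World frame = base frame: x ahead of the robot, y to its left, z up, the work surface at z = 0. Lengths are in m, angles in rad, forces in N, time in s.
With the tool pointing down it reaches from about 0.425 to 0.925 m from the base axis. Payload 6.8 kg.
Tool frame: the origin (TCP) lies midway between the tips of the shut fingers; the grasp point (between the pads) lies 19 mm behind it; z points along the fingers, y is the direction in which the jaws open and shut (so a half turn about z gives the same grasp; the last joint's range is limited). The gripper opens to 85 mm and grips with 20 to 120 N. Pads are 22 mm wide; open, the fingers measure 114 mm over their backs; the gripper's body (76 mm by 85 mm) begins 54 mm behind the grasp point. The pads swing forward as they close: fully open they stand 13 mm farther back than shut.
Start: joints at [1.082, 0.477, 0.022, 1.555, -0.011, 1.109, -0.083], TCP at [0.251, -0.627, 0.231] pointing down, gripper open.
Joint ranges: [-2.96, 2.96], [-0.34, 2.1], [-1.41, 1.46], [0.24, 2.44], [-1.37, 4.51], [0.17, 1.92], [-2.96, 2.96]. Speed limits (rad/s): [2.39, 2.39, 3.14, 3.14, 3.14, 3.14, 3.14].

INTERFACE

Orientations are given as a unit quaternion [w, x, y, z].
In Python, from station import status, eyes, workorder gives the robot as it stands. The module is installed in compiled form; this text tells all that it offers.
- The arm moves only by the shell command python3 -m jog 'ROWS' [FORCE]. ROWS is text: rows parted by semicolons, each of 7 numbers parted by spaces: the shift along the tool's x, y, z in m, then the turn, a rotation vector about the tool's x, y, z in degrees, then the finger opening in m, from 0 to 0.0854. In form: dx dy dz rx ry rz jaw; .... A call has 1 to 5 rows; each row is the pose to reach, as a shift and turn from the pose commanded when the call began, along the tool's axes at that moment; what a row does not reach only later rows make up. A row lasts 1/10 s, in which the tool goes at most 50 mm and 8.59 degrees, less where a joint would pass 70% of its speed; a pose out of reach is approached as far as the arm can. A call with a gripper value outside its range is refused whole. The fingers move at their own pace and stop on an object; FORCE is the grip in N (left out, the last holds). Time passes only in rows, so rows that repeat a pose let the fingers close. It gives the time, the measured TCP pose, the force and the opening at its end, in the units of the state.
- status.get_obs(): the state, without advancing time (a new reading comes with each control period).
- eyes.read_camera(name): name is "scene" or "side" or "wrist"; returns a dict with "image" (384x512x3 uint8, red, green, blue), "intrinsics" (3x3 intrinsics, pixels), "position" and "orientation" of the camera in the world. Camera axes: x right, y up, looking along -z (the intrinsics and any distortion apply to the point x, -y, -z); pixel columns grow to the right and rows downward; lengths in m; the calibration is good to about 2 mm. A picture is of the moment at which its call begins. There is no depth.
- workorder.hand_in(): hands the job in, once; it reports no verdict.
The state is a dict: "t": time; "q": joint angles; "joint_vel": joint speeds; "joint_torque": joint torques, N m; "eef_pos": TCP position; "tool_rot": TCP orientation; "contact_force": force on the tool from outside, world axes, zero at the start; "torque": the same for the moment, N m; "gripper_width": opening from 0.0 (shut) to 1.0 (fully open).
Only numpy, scipy, OpenCV 4.12 (cv2) and the standard library are available. Lean on these libraries where they do the work, as an engineer would, in place of code of your own. Each camera call takes 0.05 s, during which the arm holds its last target.

TASK

Slide the steel tray along the bench until it is home against the front edge of the tilting stand's foot, square to it and centred under the spout; do not lift it. Then swing the pan by its handle bar to 55 degrees, the long mark on the scale (never past 65), keep it there for about two seconds so that all three grinding balls roll out into the tray, and bring the pan back level. Leave the tray where it is, and do not disturb the glassware and other things on the bench.

Things in the scene. Friction and masses are not known exactly. Their poses are not given: they have to be found in the camera images.
- stand: Steel tilting stand fixed to the bench; place and yaw differ each time. Origin on the bench under the pivot. x axis parallel to the pivot axis, +y the side to which the pan pours, z up. Foot plate 210 mm (x) by 135 mm (y), 12 mm thick, from y = -100 to its front edge at y = +35 mm. Two upright plates at x = +-85 mm, 45 mm wide, 227 mm high.
- pivot (a point): Centre of the pivot axis, 200 mm above the stand's origin. On the outer face of the stand's +x upright, round this axis, is a white scale with marks each 10 degrees and longer marks at 0 (straight up) and 55 degrees; a dark pointer turns with the pan.
- pan (a joint): Angle of the pan, rad. 0 = level (bar and pointer straight up); positive = spout goes down and the bar swings toward the stand's +y; 55 degrees = 0.96. Limits -0.6 and 1.5; starts between -0.3 and 0.2. The pivot is stiff (0.7 N m, 7 N at the bar): the pan stays where it is left.
- pan_bottom (a point): Bottom of the pan, 75 mm below the pivot axis when level: a half-round steel trough of inside radius 75 mm about the pivot axis, 130 mm long in x, with round end plates of radius 79 mm and a flat spout 90 mm long, sides 32 mm high, that rises toward +y at 40 degrees when level. The balls lie at the bottom and roll out beyond about 40 degrees.
- bar (a point): Middle of the handle bar: a round steel bar, 12 mm diameter, 134 mm long, parallel to the stand's x axis, 105 mm from the pivot axis, held at its ends only, so free all round. Level: straight above the pivot, 305 mm above the bench; at angle q it is 105 sin(q) mm toward the stand's +y and 105 cos(q) mm above the pivot.
- spout_lip (a point): Middle of the spout's outer edge (top face of its floor). Moves with the pan; at 55 degrees it lies about 68 mm in +y of the pivot axis and 105 mm above the bench.
- tray: Loose open steel tray, dark rubber floor, 200 mm (its x) by 160 mm (its y) outside, 45 mm high, walls and floor 5 mm, 0.6 kg. Origin: centre of its underside. Starts on the stand's +y side, 80 to 150 mm short of home, up to 50 mm off centre, turned up to 0.25 rad. Home: long side touching the front edge of the stand's foot, origin 115 mm in +y of the stand's, x axes parallel.
- ball1_center (a point): Centre of a white ceramic grinding ball, 36 mm diameter, 0.1 kg, lying in the pan.
- ball2_center (a point): Centre of a white ceramic grinding ball, 36 mm diameter, 0.1 kg, lying in the pan.
- ball3_center (a point): Centre of a white ceramic grinding ball, 36 mm diameter, 0.1 kg, lying in the pan.
- beaker: Bystander: glass beaker, 76 mm diameter, 100 mm high, behind the stand (-y). Origin: centre of underside, as for all bystanders.
- flask: Bystander: conical glass flask, 90 mm diameter at the foot, 144 mm high.
- jar: Bystander: white jar, 66 mm diameter, 85 mm high, beyond the tray.
- bottle: Bystander: amber bottle, 68 mm diameter, 170 mm high.
- dish: Bystander: white lidded dish, 106 mm diameter, 42 mm high.
- bowl: Bystander: glass bowl, 116 mm diameter, 50 mm high.
Not all that is in view belongs to the job. What is shaped like the part that bears ball1_center but blue is not meant.

How it is judged:
By the outcome, as a careful person would: the job done as asked, in the order asked, and still so for the second after the job is handed in, with the robot touching nothing.
It also fails if it takes over 72 s, if anything falls off the work surface, if the arm or the gripper's body presses on something with over 40 N, if the wrist force passes 120 N, or if a joint passes its speed limit or range.

## Working session

There is one attempt and no reset: what is moved stays moved. The work goes in short steps, Python scripts to look and compute and a shell command to move; the robot and the scene stay as the last step left them, time stands still between calls to the robot, and variables do not carry over. Pictures are saved under pics/ and viewed, and the job is handed in when it is done.

```bash
mkdir -p pics; ls
cat > h.py <<'E'
import numpy as np, cv2, json
from scipy.spatial.transform import Rotation as R
from station import status, eyes, workorder
def rot(q): return R.from_quat([q[1],q[2],q[3],q[0]])
def snap(name,fn):
    c=eyes.read_camera(name); cv2.imwrite('pics/'+fn+'.png',c['image'][:,:,::-1]); np.save('pics/'+fn+'.npy',c,allow_pickle=True); return c
def load(fn): return np.load('pics/'+fn+'.npy',allow_pickle=True).item()
def ray(c,u,v):
    K=np.array(c['intrinsics']); p=np.linalg.inv(K)@[u,v,1]; d=rot(c['orientation']).apply([p[0],-p[1],-p[2]]); return np.array(c['position']),d/np.linalg.norm(d)
def plane(c,u,v,z):
    o,d=ray(c,u,v); return o+d*(z-o[2])/d[2]
def proj(c,P):
    K=np.array(c['intrinsics']); p=rot(c['orientation']).inv().apply(np.array(P)-c['position']); x=np.array([p[0],-p[1],-p[2]]); y=K@x; return y[:2]/y[2]
def tri(c1,p1,c2,p2):
    o1,d1=ray(c1,*p1);o2,d2=ray(c2,*p2); A=np.c_[d1,-d2]; s=np.linalg.lstsq(A,o2-o1,rcond=None)[0]; a=o1+s[0]*d1;b=o2+s[1]*d2; return (a+b)/2,np.linalg.norm(a-b)
E
python3 - <<'E'
from h import *
o=status.get_obs(); print({k:np.round(v,3) for k,v in o.items()})
for n in ['scene','side','wrist']:
    c=snap(n,n+'0'); print(n,np.round(c['position'],3),np.round(c['orientation'],3),[k for k in c],np.round(c['intrinsics'],1).tolist())
E
```

```text
pics
{'t': np.float64(0.0), 'q': array([ 1.082,  0.478,  0.022,  1.556, -0.012,  1.109, -0.083]), 'joint_vel': array([ 0.003, -0.   ,  0.001,  0.001, -0.001,  0.   , -0.002]), 'joint_torque': array([-1.0000e-03, -5.9646e+01,  1.6070e+00, -2.8120e+01,  1.2000e-02,
        9.0000e-03,  0.0000e+00]), 'eef_pos': array([ 0.251, -0.626,  0.23 ]), 'tool_rot': array([-0.001,  0.982,  0.189, -0.   ]), 'contact_force': array([ 0.162,  0.1  , -0.273]), 'torque': array([ 0.007, -0.027,  0.041]), 'gripper_width': np.float64(1.002)}
scene [1.334 0.505 1.035] [0.433 0.193 0.344 0.81 ] ['image', 'intrinsics', 'position', 'orientation'] [[435.7, 0.0, 248.7], [0.0, 435.7, 196.7], [0.0, 0.0, 1.0]]
side [ 0.765 -0.717  0.943] [0.917 0.38  0.038 0.114] ['image', 'intrinsics', 'position', 'orientation'] [[370.8, 0.0, 256.2], [0.0, 370.8, 192.1], [0.0, 0.0, 1.0]]
wrist [ 0.326 -0.596  0.374] [ 0.818 -0.132  0.09  -0.553] ['image', 'intrinsics', 'position', 'orientation'] [[299.6, 0.0, 255.8], [0.0, 299.6, 186.1], [0.0, 0.0, 1.0]]
```

View pics/scene0.png

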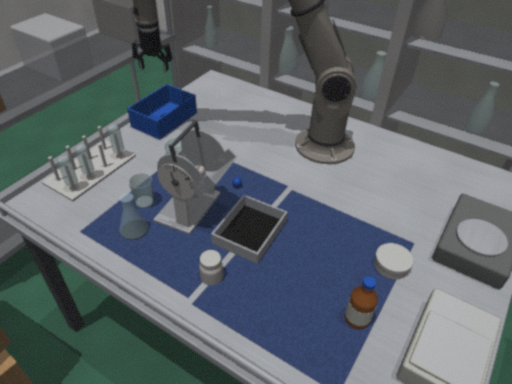

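View pics/side0.png

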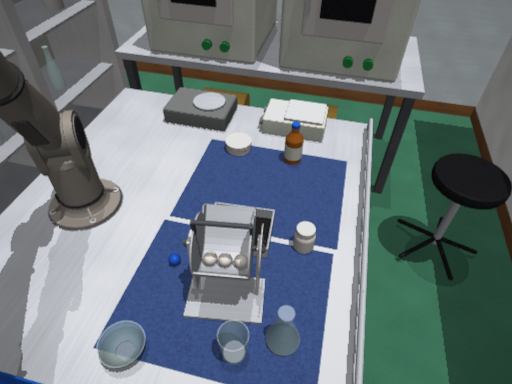

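View pics/wrist0.png

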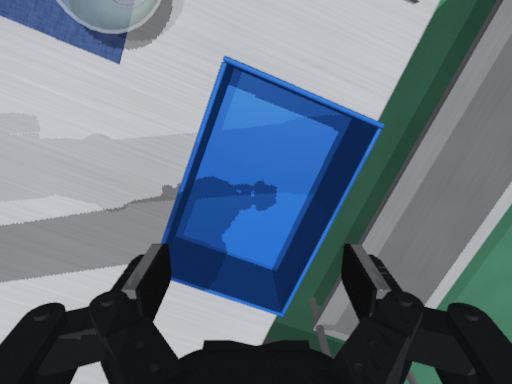

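The scene view shows the stand at about (190,190), the tray at (250,228), the jar at (211,267), a blue decoy ball at (237,182) and the beaker and flask behind the stand. In the side view the three white balls are in the pan at (210,258), (225,260) and (241,261). I'll enlarge for corners.

Run:
```python
from h import *
a=load('scene0')['image'][100:300,100:310,::-1]; cv2.imwrite('pics/s_crop.png',cv2.resize(a,None,fx=3.8,fy=3,interpolation=cv2.INTER_CUBIC) if 0 else cv2.resize(a,None,fx=3,fy=3,interpolation=cv2.INTER_CUBIC))
a=load('side0')['image'][180:350,150:330,::-1]; cv2.imwrite('pics/d_crop.png',cv2.resize(a,None,fx=3.5,fy=3.5,interpolation=cv2.INTER_CUBIC))
```

```text
(no output)
```

View pics/s_crop.png

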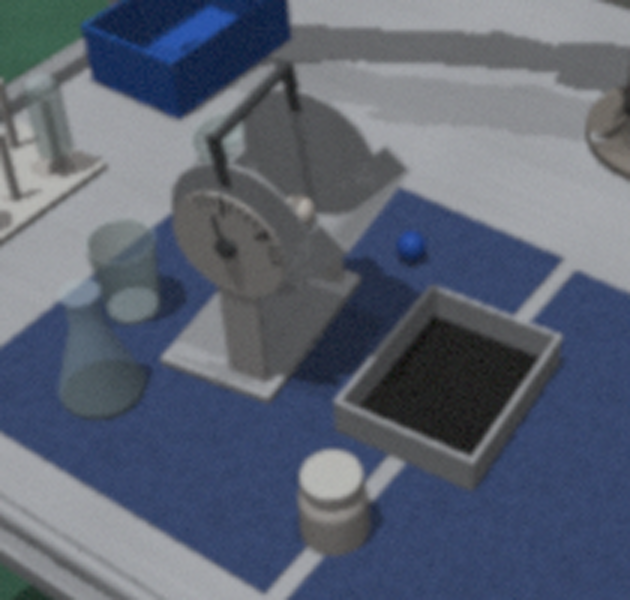

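View pics/d_crop.png

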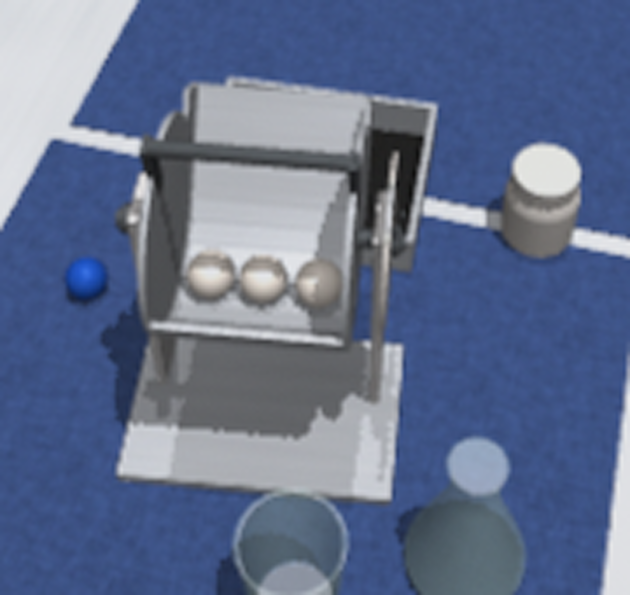

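Run:
```python
from h import *
s=load('scene0'); d=load('side0')
S=lambda u,v:(100+(u+.5)/3-.5,100+(v+.5)/3-.5)
D=lambda u,v:(150+(u+.5)/3.5-.5,180+(v+.5)/3.5-.5)
print('tray rim');
T=[plane(s,*S(*p),0.045)[:2] for p in [(336,402),(436,289),(562,339),(472,464)]]
T=np.array(T);print(T.round(3)); print(np.linalg.norm(T-np.roll(T,-1,0),axis=1), T.mean(0)); 
e=T-np.roll(T,-1,0); print(np.degrees(np.arctan2(e[:,1],e[:,0])))
F=np.array([plane(s,*S(*p),0.012)[:2] for p in [(161,357),(268,393),(358,275)]])
print('foot scene',F.round(3),np.linalg.norm(np.diff(F,axis=0),axis=1)); e=np.diff(F,axis=0);print(np.degrees(np.arctan2(e[:,1],e[:,0])))
G=np.array([plane(d,*D(*p),0.012)[:2] for p in [(118,475),(390,498),(402,344)]])
print('foot side',G.round(3),np.linalg.norm(np.diff(G,axis=0),axis=1)); e=np.diff(G,axis=0);print(np.degrees(np.arctan2(e[:,1],e[:,0])))
# bar ends: tri
print('bar +x', tri(s,S(217,140),d,D(357,160)), '-x',tri(s,S(287,70),d,D(148,148)))
print('jar',plane(d,*D(547,165),.085), 'blue',plane(d,*D(86,278),.018),plane(s,*S(411,246),.018))
```

```text
tray rim
[[ 0.656 -0.06 ]
 [ 0.461 -0.069]
 [ 0.45   0.084]
 [ 0.646  0.096]]
[0.19457858 0.1536906  0.19615645 0.15683024] [0.55327982 0.01266034]
[   2.5809182   -85.83659797 -176.49160647   93.56450874]
foot scene [[ 0.687 -0.273]
 [ 0.663 -0.146]
 [ 0.463 -0.175]] [0.12996951 0.20188185]
[ 100.61755197 -171.53073021]
foot side [[ 0.482 -0.31 ]
 [ 0.687 -0.277]
 [ 0.666 -0.145]] [0.20678313 0.13322225]
[ 9.19898483 99.00604173]
bar +x (array([ 0.63740815, -0.19803544,  0.30219783]), np.float64(0.002608844557705918)) -x (array([ 0.50478568, -0.22028322,  0.29817912]), np.float64(0.0005900815383113493))
jar [0.75457122 0.01213875 0.085     ] blue [ 0.39197934 -0.15312684  0.018     ] [ 0.39311863 -0.1497445   0.018     ]
```

```bash
cat >> h.py <<'E'
def delta(goal,yaw_x=None,q=None):
    """goal world xyz, desired world angle (deg) of tool x with tool down -> shift in tool axes, rotvec deg"""
    o=status.get_obs(); r=rot(o['tool_rot']); s=r.inv().apply(np.array(goal)-o['eef_pos'])
    out=s
    if yaw_x is not None:
        a=np.radians(yaw_x); x=np.array([np.cos(a),np.sin(a),0]); z=np.array([0,0,-1.]); y=np.cross(z,x)
        g=R.from_matrix(np.c_[x,y,z]); rv=(r.inv()*g).as_rotvec(degrees=True); out=np.r_[s,rv]
    print('t',round(float(o['t']),2),'pos',np.round(o['eef_pos'],4),'delta',np.round(out,4).tolist(),'F',np.round(o['contact_force'],1),'w',round(float(o['gripper_width']),3))
E
python3 -m jog '0 0 -0.05 0 0 0 0.0854; 0 0 -0.1 0 0 0 0.0854; 0 0 -0.15 0 0 0 0.0854; 0 0 -0.19 0 0 0 0.0854; 0 -0.03 -0.19 0 0 0 0.0854'
python3 -c "
from h import *
delta([.548,.09,.15],3.5)"
```

```text
t: 0.65
eef_pos: [0.2414, -0.6023, 0.4273]
tool_rot: [0.005, 0.982, 0.189, 0.001]
contact_force: [-0.3, -0.6, 0.0]
gripper_width: 0.997
t 0.65 pos [ 0.2414 -0.6023  0.4273] delta [0.5416, -0.5319, 0.2718, 0.6361, -0.1531, 18.308] F [-0.3 -0.6  0. ] w 0.997
```

```bash
python3 -m jog '0.034 -0.034 0 0 0 0 0.0854; 0.068 -0.068 0 0 0 0 0.0854; 0.102 -0.102 0 0 0 4 0.0854; 0.136 -0.136 0 0 0 8 0.0854; 0.17 -0.17 0 0 0 12 0.0854'
python3 -c "
from h import *
delta([.548,.09,.15],3.5)"
```

```text
t: 1.15
eef_pos: [0.3346, -0.3758, 0.4212]
tool_rot: [0.0, 0.996, 0.084, -0.0]
contact_force: [1.2, -0.0, 0.8]
gripper_width: 1.0
t 1.15 pos [ 0.3346 -0.3758  0.4212] delta [0.2884, -0.4235, 0.2711, 0.0012, 0.0092, 6.1436] F [ 1.2 -0.   0.8] w 1.0
```

```bash
python3 -m jog '0.028 -0.041 0 0 0 2 0.0854; 0.056 -0.082 0 0 0 4 0.0854; 0.084 -0.123 0 0 0 6 0.0854; 0.112 -0.164 0 0 0 6 0.0854; 0.14 -0.205 0 0 0 6 0.0854'
python3 -c "
from h import *
delta([.548,.09,.15],3.5)"
```

```text
t: 1.65
eef_pos: [0.4375, -0.15, 0.4213]
tool_rot: [0.0, 0.999, 0.033, 0.0]
contact_force: [-0.2, -0.6, 0.2]
gripper_width: 1.002
t 1.65 pos [ 0.4375 -0.15    0.4213] delta [0.1261, -0.2322, 0.2712, 0.0216, -0.0062, 0.3008] F [-0.2 -0.6  0.2] w 1.002
```

```bash
python3 -m jog '0.024 -0.044 0 0 0 0 0.0854; 0.048 -0.088 0 0 0 0 0.0854; 0.072 -0.132 0.005 0 0 0 0.0854; 0.096 -0.174 0.015 0 0 0 0.0854; 0.12 -0.21 0.03 0 0 0 0.0854'
python3 -c "
from h import *
delta([.548,.09,.15],3.5)
snap('wrist','w1')"
```

```text
t: 2.15
eef_pos: [0.5438, 0.0683, 0.3917]
tool_rot: [-0.0, 0.999, 0.034, 0.001]
contact_force: [0.9, -0.6, 0.4]
gripper_width: 1.005
t 2.15 pos [0.5438 0.0683 0.3917] delta [0.0052, -0.0213, 0.2418, -0.0199, -0.1101, 0.38] F [ 0.9 -0.6  0.4] w 1.005
```

View pics/w1.png

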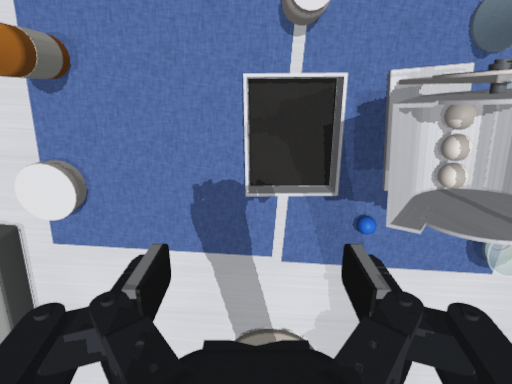

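The wrist view shows the tray rim corners at about (243,74), (347,72), (339,196) and (245,196), and the foot's front edge near (390,70)–(386,190). I'll refine these.

Run:
```python
from h import *
c=load('w1'); a=c['image'][50:240,230:480,::-1]; cv2.imwrite('pics/w1c.png',cv2.resize(a,None,fx=3,fy=3,interpolation=cv2.INTER_CUBIC))
T=np.array([plane(c,*p,.045)[:2] for p in [(243,74),(347,72),(339,196),(245,196)]]);print(T.round(3),T.mean(0).round(4))
e=T-np.roll(T,-1,0); print(np.linalg.norm(e,axis=1).round(3),np.degrees(np.arctan2(e[:,1],e[:,0])))
```

```text
[[ 0.642  0.095]
 [ 0.656 -0.063]
 [ 0.455 -0.082]
 [ 0.444  0.081]] [0.5494 0.0077]
[0.159 0.202 0.164 0.199] [  94.97967897    5.46864018  -86.02001077 -175.81394803]
```

View pics/w1c.png

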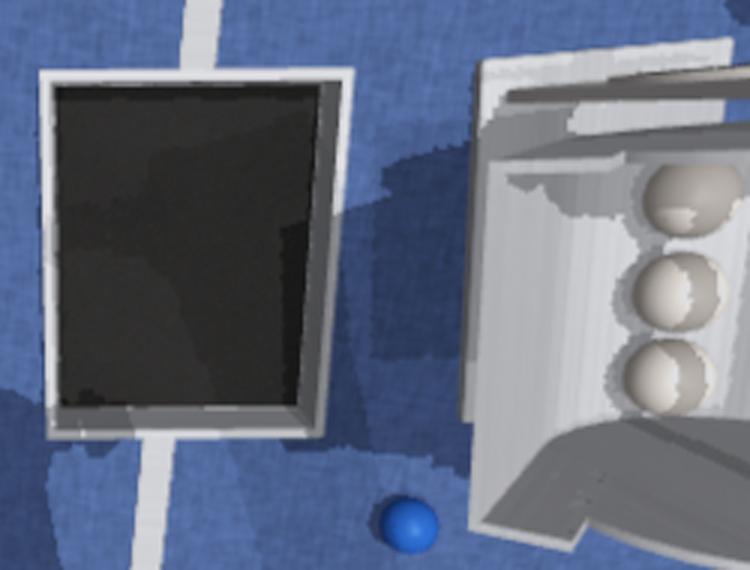

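Run:
```python
from h import *
c=load('w1'); W=lambda u,v:(230+(u+.5)/3-.5,50+(v+.5)/3-.5)
T=np.array([plane(c,*W(*p),.045)[:2] for p in [(40,71),(355,67),(325,437),(47,439)]]);print(T.round(3),T.mean(0).round(4))
e=T-np.roll(T,-1,0); print(np.linalg.norm(e,axis=1).round(3),np.degrees(np.arctan2(e[:,1],e[:,0])))
F=np.array([plane(c,*W(*p),.012)[:2] for p in [(732,38),(480,60),(465,418)]]);print(F.round(4));e=np.diff(F,axis=0);print(np.linalg.norm(e,axis=1),np.degrees(np.arctan2(e[:,1],e[:,0])))
```

```text
[[ 0.643  0.096]
 [ 0.656 -0.065]
 [ 0.456 -0.08 ]
 [ 0.444  0.08 ]] [0.5499 0.0077]
[0.161 0.201 0.161 0.2  ] [  94.62850727    4.51475013  -85.58119516 -175.65251923]
[[ 0.6869 -0.2741]
 [ 0.6666 -0.141 ]
 [ 0.4632 -0.1747]]
[0.1345944  0.20622721] [  98.66089749 -170.6117781 ]
```

```bash
python3 -m jog '0.001 -0.017 0.05 0 0 -0.5 0.0854; 0.001 -0.017 0.1 0 0 -0.5 0.0854; 0.001 -0.017 0.15 0 0 -0.5 0.0854; 0.001 -0.017 0.2 0 0 -0.5 0.0854; 0.001 -0.017 0.24 0 0 -0.5 0.06'
python3 -c "
from h import *
delta([.544,.0853,.014],4.4)
snap('side','d1');snap('wrist','w2')"
```

```text
t: 2.7
eef_pos: [0.5419, 0.0821, 0.1487]
tool_rot: [0.0, 0.999, 0.038, -0.001]
contact_force: [0.6, 0.4, 0.7]
gripper_width: 0.861
t 2.7 pos [0.5419 0.0821 0.1487] delta [0.0026, -0.0031, 0.1347, 0.016, 0.1016, -0.0829] F [0.6 0.4 0.7] w 0.861
```

View pics/w2.png

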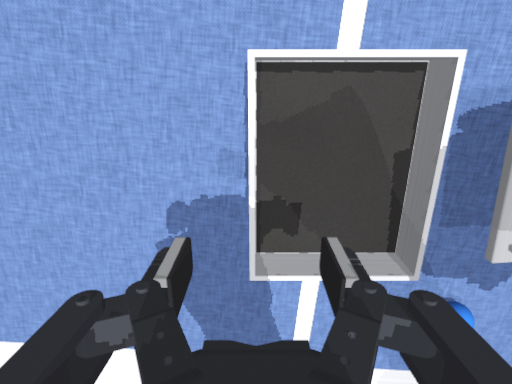

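View pics/d1.png

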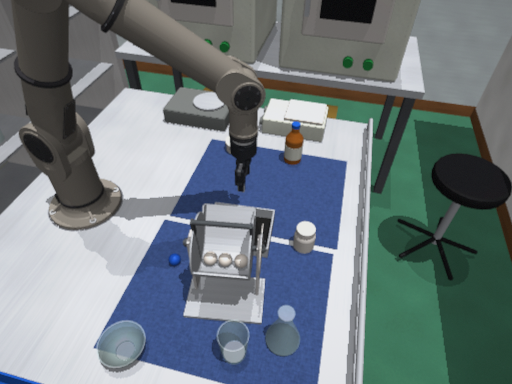

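The fingers straddle the far wall, whose rim is at column ~252 between the pads at 180 and 335. Descending.

```bash
python3 -m jog '0.002 -0.003 0.045 0 0 0 0.06; 0.002 -0.003 0.09 0 0 0 0.06; 0.002 -0.003 0.12 0 0 0 0.06; 0.002 -0.003 0.132 0 0 0 0.04; 0.002 -0.003 0.132 0 0 0 0.02' 30
python3 -m jog '0 0 0 0 0 0 0.0; 0 0 0 0 0 0 0.0; 0 0 0 0 0 0 0.0; 0 0 0 0 0 0 0.0' 30
python3 -c "
from h import *
delta([.544,.0853,.014],4.4)
snap('wrist','w3')"
```

```text
t: 3.3
eef_pos: [0.5452, 0.0858, 0.0197]
tool_rot: [0.0, 0.999, 0.038, -0.0]
contact_force: [0.4, 1.6, 1.1]
gripper_width: 0.374
t: 3.7
eef_pos: [0.5467, 0.0861, 0.0217]
tool_rot: [-0.0, 0.999, 0.038, 0.002]
contact_force: [-0.2, -0.5, 6.8]
gripper_width: 0.054
t 3.7 pos [0.5467 0.0861 0.0217] delta [-0.0028, 0.0006, 0.0077, -0.0074, -0.2437, -0.095] F [-0.2 -0.5  6.8] w 0.054
```

View pics/w3.png

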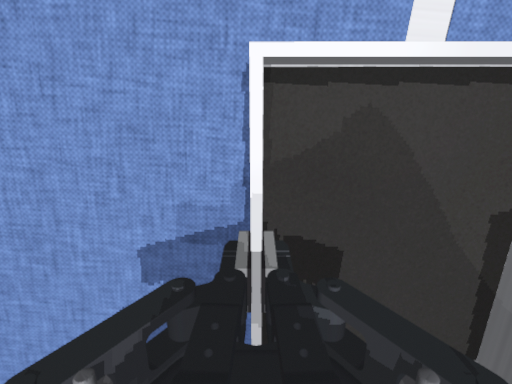

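```bash
python3 -m jog '-0.001 0.01 -0.003 0 0 -0.5 0; -0.003 0.025 -0.003 0 0 -1.5 0; -0.006 0.04 -0.003 0 0 -2.5 0; -0.008 0.055 -0.003 0 0 -3.5 0; -0.01 0.07 -0.003 0 0 -4.6 0' 
python3 -m jog '0 0 0 0 0 0 0; 0 0 0 0 0 0 0' 
python3 -c "
from h import *
delta([.541,-.003,.02],9.1)
snap('side','d2');c=snap('scene','s2')
a=c['image'][100:300,100:310,::-1]; cv2.imwrite('pics/s2c.png',cv2.resize(a,None,fx=3,fy=3,interpolation=cv2.INTER_CUBIC))"
```

```text
t: 4.25
eef_pos: [0.5398, 0.0138, 0.0227]
tool_rot: [0.0, 0.997, 0.078, 0.0]
contact_force: [-0.5, 0.4, -4.0]
gripper_width: 0.049
t: 4.45
eef_pos: [0.5399, 0.0145, 0.0225]
tool_rot: [0.0, 0.997, 0.077, -0.0]
contact_force: [0.0, -0.4, -2.5]
gripper_width: 0.056
t 4.45 pos [0.5399 0.0145 0.0225] delta [-0.0016, 0.0174, 0.0025, 0.0097, 0.0077, -0.3084] F [ 0.  -0.4 -2.5] w 0.056
```

View pics/s2c.png

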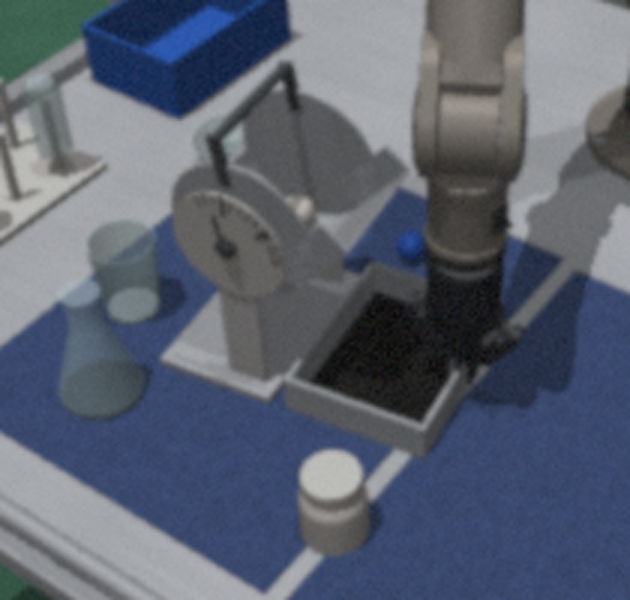

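```bash
python3 -m jog '0 0.006 0.002 0 0 -0.3 0; 0 0.012 0.002 0 0 -0.3 0; 0 0.012 0.002 0 0 -0.3 0' 
python3 -c "
from h import *
delta([.541,-.003,.02],9.1)
c=snap('scene','s3');snap('wrist','w4')
a=c['image'][150:270,150:280,::-1]; cv2.imwrite('pics/s3c.png',cv2.resize(a,None,fx=5,fy=5,interpolation=cv2.INTER_CUBIC))"
```

```text
t: 4.85
eef_pos: [0.5434, 0.0061, 0.0217]
tool_rot: [-0.001, 0.997, 0.082, 0.002]
contact_force: [-2.2, 4.3, 7.0]
gripper_width: 0.051
t 4.85 pos [0.5434 0.0061 0.0217] delta [-0.0038, 0.0086, 0.0016, -0.1175, -0.1958, 0.276] F [-2.2  4.3  7. ] w 0.051
```

View pics/s3c.png

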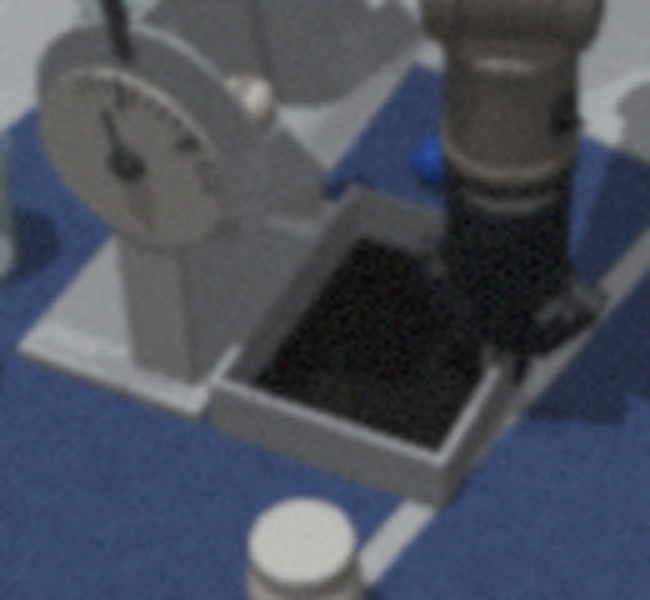

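View pics/w4.png

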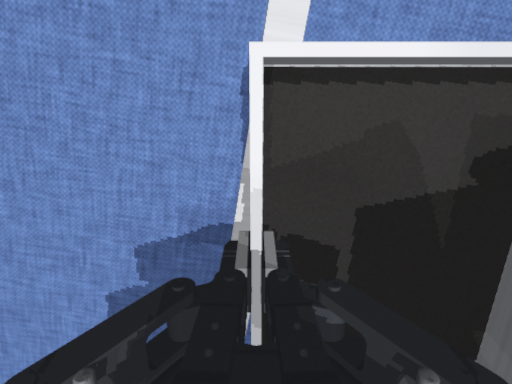

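Run:
```python
from h import *
c=load('s3'); W=lambda u,v:(150+(u+.5)/5-.5,150+(v+.5)/5-.5)
y=np.array([-np.sin(np.radians(9.1)),np.cos(np.radians(9.1))]);x=np.array([y[1],-y[0]]);
f=plane(c,*W(200,410),.012)[:2]
fb=plane(c,*W(20,348),.012)[:2]
P=[plane(c,*W(*p),.045)[:2] for p in [(209,382),(440,465),(358,186)]]
for p in [f,fb]+P: print(p.round(4), 'rel foot corner x,y', (x@(p-f)).round(4),(y@(p-f)).round(4))
w=load('w4')
for p in [(249,43),(264,67)]: 
  q=plane(w,*p,.045)[:2];print(q,x@(q-f),y@(q-f))
```

```text
[ 0.6649 -0.1416] rel foot corner x,y 0.0 0.0
[ 0.6882 -0.2711] rel foot corner x,y 0.0025 -0.1315
[ 0.6655 -0.1308] rel foot corner x,y 0.0023 0.0106
[0.6408 0.0245] rel foot corner x,y 0.0025 0.1678
[ 0.469  -0.1606] rel foot corner x,y -0.1965 0.0122
[0.63799104 0.02440949] -0.00034175209454161403 0.16822322847611632
[0.63085986 0.01760577] -0.008459245793415004 0.16263299983480473
```

```bash
python3 -m jog '-0.003 0.002 -0.001 0 0 0.2 0; -0.006 0.004 -0.001 0 0 0.2 0; -0.007 0.004 -0.001 0 0 0.2 0; -0.007 0.004 -0.001 0 0 0.2 0' 
python3 -c "
from h import *
delta([.537,-.003,.02],9.1)
c=snap('scene','s4');snap('wrist','w5');snap('side','d4')
a=c['image'][150:270,150:280,::-1]; cv2.imwrite('pics/s4c.png',cv2.resize(a,None,fx=5,fy=5,interpolation=cv2.INTER_CUBIC))"
```

```text
t: 5.35
eef_pos: [0.5363, -0.0018, 0.0217]
tool_rot: [0.0, 0.997, 0.079, 0.001]
contact_force: [1.7, 0.8, 1.7]
gripper_width: 0.051
t 5.35 pos [ 0.5363 -0.0018  0.0217] delta [0.0005, 0.0013, 0.0017, 0.0111, -0.079, -0.0726] F [1.7 0.8 1.7] w 0.051
```

View pics/s4c.png

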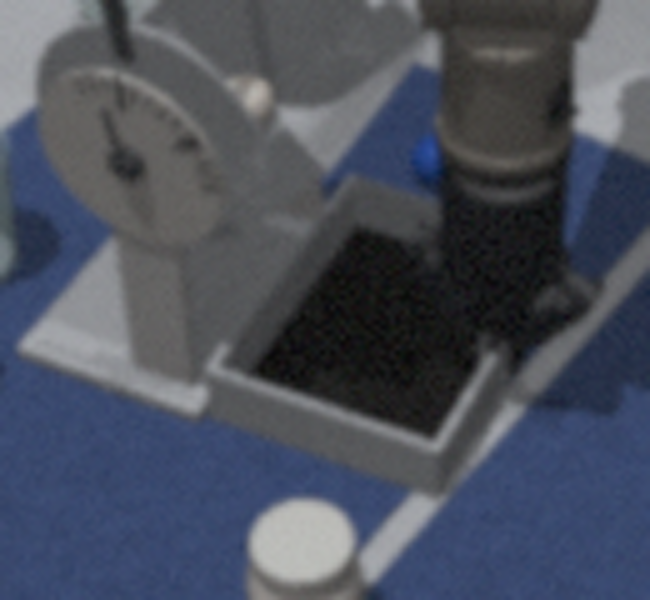

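View pics/w5.png

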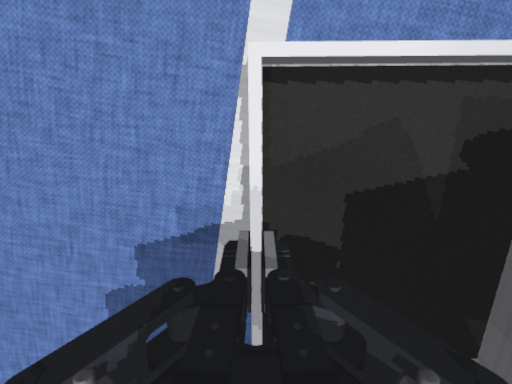

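```bash
cat > m.py <<'E'
from h import *
import sys
y=np.array([-np.sin(np.radians(9.1)),np.cos(np.radians(9.1))]);x=np.array([y[1],-y[0]]);f=np.array([.6655,-.1418])
def rel(p): return (1000*np.array([x@(p-f),y@(p-f)])).round(1)
E
python3 - <<'E'
from m import *
c=load('s4'); W=lambda u,v:(150+(u+.5)/5-.5,150+(v+.5)/5-.5)
for p in [(206,362),(438,445),(350,178)]: print(rel(plane(c,*W(*p),.045)[:2]))
w=load('w5')
for p in [(247,42),(262,67)]: print(rel(plane(w,*p,.045)[:2]))
print(rel(plane(c,*W(200,410),.012)[:2]))
E
```

```text
[-12.1   0.8]
[-11.7 160.3]
[-201.9    3.9]
[ -8.7 162. ]
[-17.2 156.5]
[-0.5  0.2]
```

```bash
python3 -m jog '0.0015 0.000 0 0 0 0 0; 0.003 0.001 0 0 0 0 0; 0.003 0.004 0 0 0 0 0; 0.003 0.008 0 0 0 0 0; 0.003 0.008 0 0 0 0 0' 
python3 -c "
from h import *
delta([.537,-.003,.02],9.1)
c=snap('scene','s5');snap('wrist','w6')
a=c['image'][150:270,150:280,::-1]; cv2.imwrite('pics/s5c.png',cv2.resize(a,None,fx=5,fy=5,interpolation=cv2.INTER_CUBIC))"
```

```text
t: 6.0
eef_pos: [0.5383, -0.0032, 0.0216]
tool_rot: [-0.003, 0.997, 0.08, -0.001]
contact_force: [-4.9, 15.5, 9.8]
gripper_width: 0.049
t 6.0 pos [ 0.5383 -0.0032  0.0216] delta [-0.0013, -0.0004, 0.0016, -0.3753, 0.0483, 0.094] F [-4.9 15.5  9.8] w 0.049
```

View pics/s5c.png

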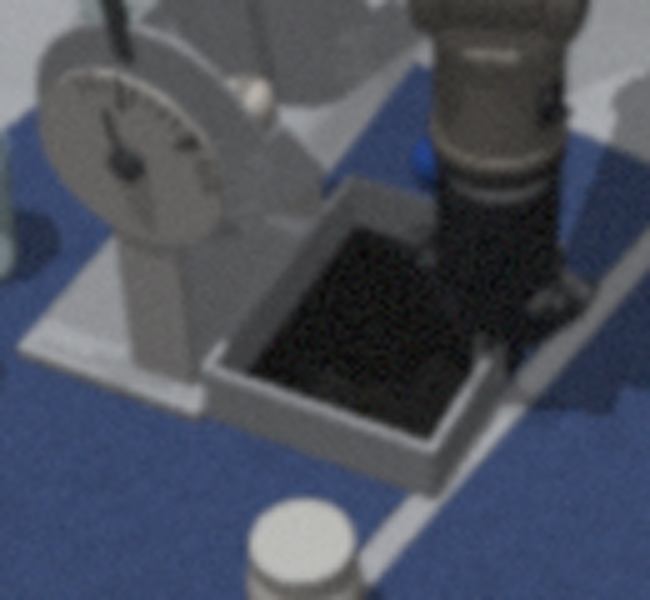

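```bash
python3 -m jog '0 -0.003 -0.001 0 0 0 0; 0 -0.006 -0.002 0 0 0 0; 0 -0.006 -0.002 0 0 0 0.03; 0 -0.006 -0.002 0 0 0 0.05; 0 -0.006 -0.002 0 0 0 0.06' 
python3 -m jog '0 0 -0.01 0 0 0 0.06; 0 0 -0.04 0 0 0 0.06; 0 0 -0.08 0 0 0 0.06; 0 0 -0.13 0 0 0 0.06; 0 -0.04 -0.17 0 0 0 0.06' 
python3 -m jog '0 -0.04 -0.03 0 0 0 0.06; 0 -0.04 -0.08 0 0 0 0.06; 0 -0.04 -0.13 0 0 0 0.06; 0 -0.04 -0.18 0 0 0 0.06; 0 -0.04 -0.18 0 0 0 0.06' 
python3 -c "
from h import *
delta([.537,-.003,.02],9.1)
c=snap('wrist','w7')
a=c['image'][:,:,::-1]; cv2.imwrite('pics/w7c.png',cv2.resize(a,None,fx=1.5,fy=1.5,interpolation=cv2.INTER_CUBIC))"
```

```text
t: 6.6
eef_pos: [0.5388, -0.0042, 0.0231]
tool_rot: [0.0, 0.997, 0.078, -0.0]
contact_force: [-0.6, -0.6, 0.3]
gripper_width: 0.557
t: 7.1
eef_pos: [0.5349, 0.027, 0.192]
tool_rot: [0.001, 0.997, 0.074, 0.001]
contact_force: [1.2, 1.0, -0.4]
gripper_width: 0.702
t: 7.6
eef_pos: [0.5297, 0.0726, 0.3768]
tool_rot: [-0.0, 0.997, 0.079, 0.006]
contact_force: [0.2, -0.4, -0.8]
gripper_width: 0.697
t 7.6 pos [0.5297 0.0726 0.3768] delta [-0.0093, 0.0756, 0.3568, 0.0372, -0.7395, -0.0721] F [ 0.2 -0.4 -0.8] w 0.697
```

View pics/w7c.png

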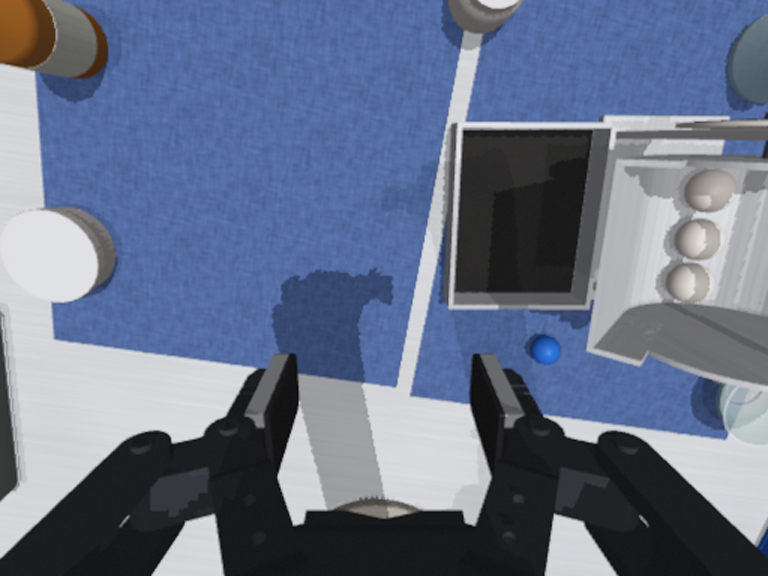

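Run:
```python
from h import *
c=load('w7'); a=c['image'][70:220,285:500,::-1]; cv2.imwrite('pics/w7d.png',cv2.resize(a,None,fx=3.7,fy=3.7,interpolation=cv2.INTER_CUBIC))
```

```text
(no output)
```

View pics/w7d.png

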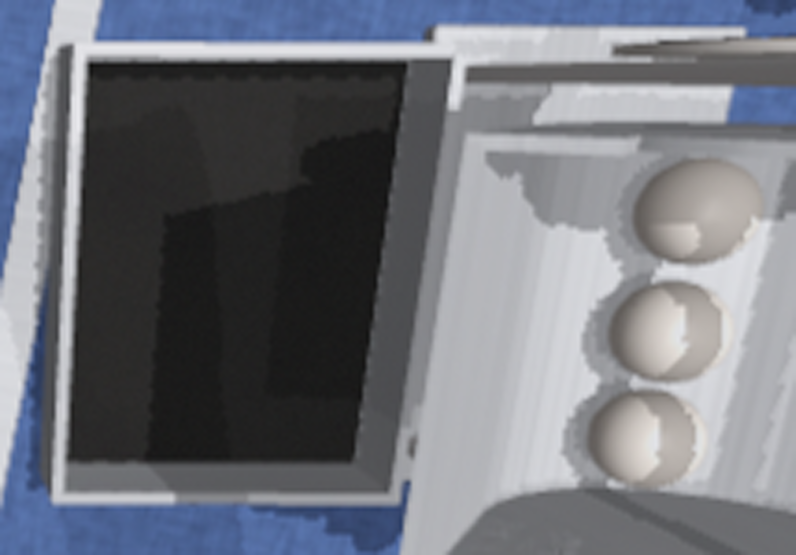

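Run:
```python
from m import *
c=load('w7'); W=lambda u,v:(285+(u+.5)/3.7-.5,70+(v+.5)/3.7-.5)
P=np.array([plane(c,*W(*p),.045)[:2] for p in [(75,44),(465,44),(52,503)]]); e=np.diff(P[[1,0,2]],axis=0); print(np.degrees(np.arctan2(e[:,1],e[:,0])),np.linalg.norm(e,axis=1))
print([rel(p) for p in P])
# foot corners same view
G=np.array([plane(c,*W(*p),.012)[:2] for p in [(745,28),(432,28)]]); print([rel(p) for p in G],np.degrees(np.arctan2(*(G[1]-G[0])[::-1]))-90)
```

```text
[  99.09888304 -171.09343481] [0.15815097 0.19946691]
[array([ -7.3, 159.8]), array([-7.3,  1.6]), array([-206.8,  160.4])]
[array([ 1.000e-01, -1.343e+02]), array([0.1, 0.8])] 9.098684035917103
```

The tray is home: yaw 9.0° against the stand's 9.1°, far edge 160 mm from the foot edge, about 2 mm off centre. Next is the bar.

```bash
python3 -c "
from h import *
delta([.570,-.2093,.38],9.1)"
python3 -m jog '0 0.045 0 0 0 0 0.06; 0 0.09 0 0 0 0 0.06; 0 0.135 0 0 0 0 0.06; 0 0.18 0 0 0 0 0.06; 0 0.225 0 0 0 0 0.06'
python3 -c "
from h import *
delta([.570,-.2093,.38],9.1)
snap('wrist','w8')"
```

```text
t 7.65 pos [0.5284 0.0719 0.373 ] delta [-0.0029, 0.2842, -0.0068, 0.0409, -0.4389, -0.0865] F [-0.1 -0.3 -0.9] w 0.706
t: 8.15
eef_pos: [0.5614, -0.1529, 0.3676]
tool_rot: [-0.0, 0.997, 0.079, -0.001]
contact_force: [0.4, 0.2, -0.4]
gripper_width: 0.701
t 8.15 pos [ 0.5614 -0.1529  0.3676] delta [-0.0004, 0.0571, -0.0125, -0.03, 0.1206, -0.0795] F [ 0.4  0.2 -0.4] w 0.701
```

View pics/w8.png

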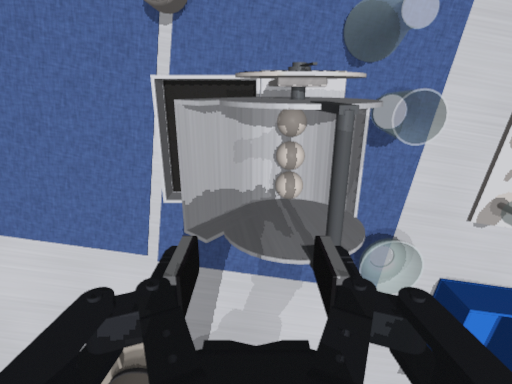

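The wrist view shows the bar from about (346,112) to (336,240), with the three white balls in the pan at (291,122), (290,155) and (289,184).

Run:
```python
from m import *
c=load('w8')
a=plane(c,346,112,.3037);b=plane(c,336,240,.3037); m=(a+b)/2
O=np.array([.5673,-.193]); print(a,b,m,np.linalg.norm(a-b), 'yaw',np.degrees(np.arctan2(*(a-b)[1::-1])),'y rel',y@(a[:2]-O),y@(b[:2]-O),x@(m[:2]-O))
```

```text
[ 0.63513226 -0.20225089  0.3037    ] [ 0.54005622 -0.21895492  0.3037    ] [ 0.58759424 -0.2106029   0.3037    ] 0.09653226138725057 yaw 9.96467127970187 y rel -0.019862673031216572 -0.02131942091756037 0.017254774898365455
```

```bash
python3 -m jog '0 0.03 0 0 0 0 0.06; 0 0.058 0 0 0 0 0.06; 0 0.059 0.03 0 0 0 0.06; 0 0.059 0.065 0 0 0 0.05; 0 0.059 0.085 0 0 0 0.04'
python3 -m jog '0 0 0 0 0 0 0.03; 0 0 0 0 0 0 0.02; 0 0 0 0 0 0 0.016; 0 0 0 0 0 0 0.016' 20
python3 -c "
from h import *
delta([.570,-.2113,.284],9.1)
snap('wrist','w9')
c=snap('scene','s9');a=c['image'][100:230,140:280,::-1]; cv2.imwrite('pics/s9c.png',cv2.resize(a,None,fx=4.5,fy=4.5,interpolation=cv2.INTER_CUBIC))"
```

```text
t: 8.7
eef_pos: [0.5694, -0.2091, 0.2797]
tool_rot: [-0.001, 0.997, 0.078, -0.003]
contact_force: [-0.3, -0.1, -0.1]
gripper_width: 0.471
t: 9.1
eef_pos: [0.5723, -0.2096, 0.2851]
tool_rot: [0.001, 0.997, 0.078, 0.001]
contact_force: [-0.6, -0.4, 0.1]
gripper_width: 0.188
t 9.1 pos [ 0.5723 -0.2096  0.2851] delta [-0.0025, 0.0013, 0.0011, 0.0765, -0.1129, -0.0971] F [-0.6 -0.4  0.1] w 0.188
```

View pics/w9.png

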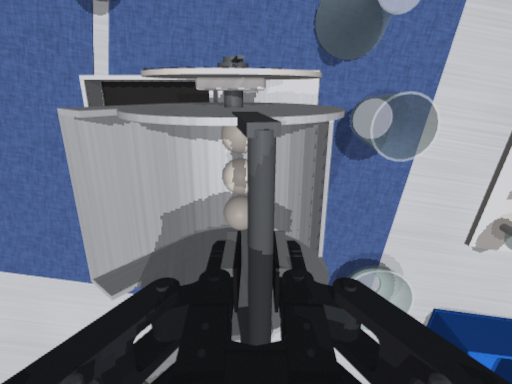

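View pics/s9c.png

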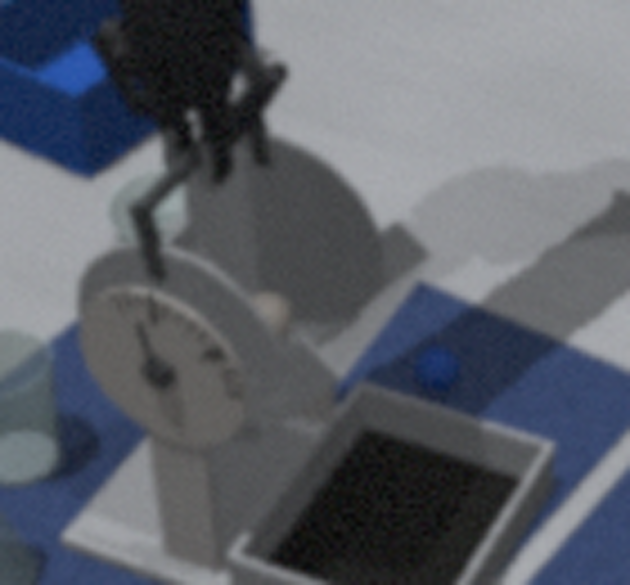

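The bar lies between the fingers at about (260,230) with no contact force. I'll work out the arc rows, tilting the tool partly with the pan.

```bash
cat > arc.py <<'E'
from m import *
X=np.r_[x,0];Y=np.r_[y,0];Z=np.array([0,0,1.]);O=np.array([.5673,-.193,0])
def barq():
    o=status.get_obs(); r=rot(o['tool_rot']); g=o['eef_pos']-.019*r.apply([0,0,1]); v=g-O-.2*Z
    print('t',round(float(o['t']),2),'grasp rel y,z',(v@Y).round(4),v[2].round(4),'x',(v@X).round(4),'angle of grasp pt',np.degrees(np.arctan2(v@Y,v[2])).round(1),'rad',np.hypot(v@Y,v[2]).round(4),'F y,z',np.round([o['contact_force']@Y,o['contact_force'][2]],1),'w',round(float(o['gripper_width']),3)); 
    zt=r.apply([0,0,1]); print('tilt',np.degrees(np.arctan2(-zt@Y,-zt[2])).round(1)); return o,r
def rows(qs,tilts,rad=.105):
    o,r=barq()
    for q,t in zip(qs,tilts):
        a=np.radians(q);b=np.radians(t)
        zt=-np.sin(b)*Y-np.cos(b)*Z; xt=X; yt=np.cross(zt,xt); g=R.from_matrix(np.c_[xt,yt,zt])
        bar=O+.2*Z+rad*(np.sin(a)*Y+np.cos(a)*Z)+0.0*X
        tcp=bar+.019*zt
        s=r.inv().apply(tcp-o['eef_pos']); rv=(r.inv()*g).as_rotvec(degrees=True)
        print(q,np.round(s,4),np.round(rv,1))
E
python3 -c "
from arc import *
rows([-10,-6,-2,2,6,10],[0,1,2,4,6,8])"
```

```text
t 9.2 grasp rel y,z -0.0171 0.1039 x 0.0022 angle of grasp pt -9.4 rad 0.1053 F y,z [-0.9  0.7] w 0.185
tilt 0.1
-10 [-0.0022  0.0011  0.0005] [ 0.1 -0.1 -0.1]
-6 [-0.0022 -0.0058 -0.0005] [-0.9 -0.1 -0.1]
-2 [-0.0023 -0.0128 -0.0011] [-1.9 -0.1 -0.1]
2 [-0.0023 -0.0195 -0.0011] [-3.9 -0.1 -0.1]
6 [-0.0023 -0.0261 -0.0007] [-5.9 -0.1 -0.1]
10 [-0.0023 -0.0327  0.0003] [-7.9 -0.1 -0.1]
```

```bash
python3 -m jog '0 -0.006 -0.0005 -1 0 0 0.016; 0 -0.013 -0.001 -2 0 0 0.016; 0 -0.0195 -0.001 -4 0 0 0.016; 0 -0.026 -0.0007 -6 0 0 0.016; 0 -0.0325 0.0003 -8 0 0 0.016'
python3 -c "
from arc import *
rows([11,15,19,23,27,31],[8,10,12,14,17,20])"
```

```text
t: 9.7
eef_pos: [0.5676, -0.1797, 0.2858]
tool_rot: [0.073, 0.994, 0.077, 0.008]
contact_force: [-0.4, -6.5, 5.5]
gripper_width: 0.188
t 9.7 grasp rel y,z 0.0159 0.1046 x 0.0023 angle of grasp pt 8.6 rad 0.1058 F y,z [-6.3  5.5] w 0.188
tilt 8.4
11 [-0.0024 -0.0045  0.0009] [ 0.4 -0.2 -0.2]
15 [-0.0024 -0.0111  0.0015] [-1.6 -0.2 -0.3]
19 [-0.0025 -0.0177  0.0026] [-3.6 -0.2 -0.3]
23 [-0.0025 -0.0242  0.0041] [-5.6 -0.2 -0.3]
27 [-0.0025 -0.0302  0.0061] [-8.6 -0.2 -0.3]
31 [-0.0025 -0.0361  0.0085] [-11.6  -0.2  -0.3]
```

```bash
python3 -m jog '0 -0.007 0.0005 -2 0 0 0.016; 0 -0.0135 0.0015 -4 0 0 0.016; 0 -0.02 0.003 -6 0 0 0.016; 0 -0.026 0.005 -9 0 0 0.016; 0 -0.032 0.0075 -12 0 0 0.016'
python3 -c "
from arc import *
rows([28,30,33,36,39,42,45],[20,20,22,24,26,28,30])"
```

```text
t: 10.2
eef_pos: [0.563, -0.1488, 0.2742]
tool_rot: [0.176, 0.981, 0.076, 0.016]
contact_force: [-0.2, -4.6, 6.0]
gripper_width: 0.187
t 10.2 grasp rel y,z 0.051 0.092 x 0.0027 angle of grasp pt 29.0 rad 0.1052 F y,z [-4.5  6. ] w 0.187
tilt 20.4
28 [-0.0027  0.0017 -0.0001] [ 0.4 -0.2 -0.3]
30 [-0.0027 -0.0019  0.0005] [ 0.4 -0.2 -0.3]
33 [-0.0028 -0.0066  0.0015] [-1.6 -0.2 -0.3]
36 [-0.0028 -0.0113  0.0028] [-3.6 -0.2 -0.3]
39 [-0.0028 -0.0159  0.0044] [-5.6 -0.2 -0.3]
42 [-0.0028 -0.0204  0.0062] [-7.6 -0.2 -0.3]
45 [-0.0029 -0.0248  0.0083] [-9.6 -0.2 -0.3]
```

```bash
python3 -m jog '0 -0.0066 0.0015 -2 0 0 0.016; 0 -0.0113 0.0028 -4 0 0 0.016; 0 -0.016 0.0045 -6 0 0 0.016; 0 -0.02 0.006 -8 0 0 0.016; 0 -0.023 0.0073 -9 0 0 0.016'
python3 -c "
from arc import *
rows([43,46,49,52,55,57],[30,31,32,34,36,36])
c=snap('scene','s10');a=c['image'][100:230,140:280,::-1]; cv2.imwrite('pics/s10c.png',cv2.resize(a,None,fx=4.5,fy=4.5,interpolation=cv2.INTER_CUBIC))"
```

```text
t: 10.7
eef_pos: [0.5599, -0.1285, 0.2587]
tool_rot: [0.252, 0.965, 0.076, 0.021]
contact_force: [1.2, -2.8, 6.5]
gripper_width: 0.186
t 10.7 grasp rel y,z 0.0741 0.0753 x 0.0028 angle of grasp pt 44.6 rad 0.1057 F y,z [-3.   6.5] w 0.186
tilt 29.2
43 [-0.0028  0.0032 -0.0001] [-0.8 -0.1 -0.1]
46 [-0.0029 -0.0018  0.0014] [-1.8 -0.1 -0.1]
49 [-0.0029 -0.0067  0.0031] [-2.8 -0.1 -0.1]
52 [-0.0029 -0.0111  0.005 ] [-4.8 -0.1 -0.2]
55 [-0.0029 -0.0155  0.0072] [-6.8 -0.1 -0.2]
57 [-0.0029 -0.0188  0.0089] [-6.8 -0.1 -0.2]
```

View pics/s10c.png

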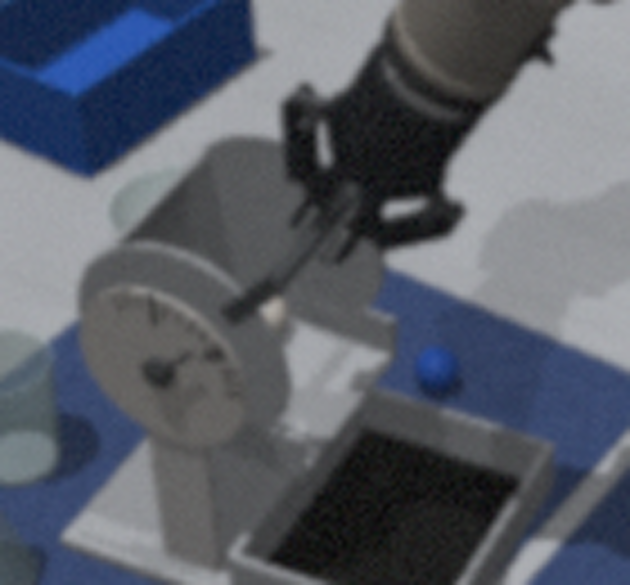

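The pointer (188,357) is about one 10° step short of the long mark (214,353), which agrees with roughly 44°.

```bash
python3 -m jog '0 -0.004 0.002 -2 0 0 0.016; 0 -0.009 0.004 -4 0 0 0.016; 0 -0.013 0.006 -6 0 0 0.016; 0 -0.0155 0.0072 -7 0 0 0.016; 0 -0.0155 0.0072 -7 0 0 0.016'
python3 -c "
from arc import *
rows([54,55,56,57],[36]*4)
c=snap('scene','s11');a=c['image'][100:230,140:280,::-1]; cv2.imwrite('pics/s11c.png',cv2.resize(a,None,fx=4.5,fy=4.5,interpolation=cv2.INTER_CUBIC))"
```

```text
t: 11.25
eef_pos: [0.558, -0.1177, 0.2435]
tool_rot: [0.308, 0.948, 0.075, 0.025]
contact_force: [2.0, -1.1, 3.0]
gripper_width: 0.192
t 11.25 grasp rel y,z 0.087 0.0588 x 0.0027 angle of grasp pt 55.9 rad 0.1051 F y,z [-1.4  3. ] w 0.192
tilt 36.0
54 [-0.0027  0.0034 -0.0011] [ 0.  -0.1 -0. ]
55 [-0.0027  0.0016 -0.0005] [ 0.  -0.1 -0. ]
56 [-0.0027 -0.0001  0.0001] [ 0.  -0.1 -0. ]
57 [-0.0027 -0.0018  0.0007] [ 0.  -0.1 -0. ]
```

View pics/s11c.png

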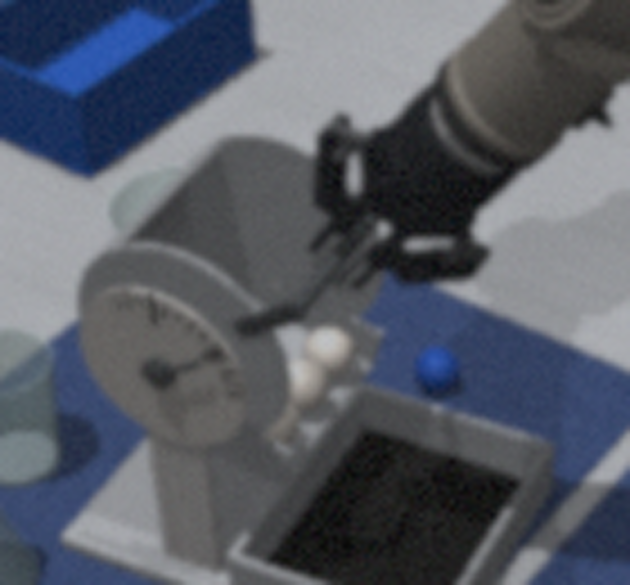

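The pointer lies on the long mark (212,355), and the balls are rolling down the spout at (328,347) and (303,380). I'll hold for about 2 s.

```bash
for i in 1 2 3 4; do python3 -m jog '0 0 0 0 0 0 0.016; 0 0 0 0 0 0 0.016; 0 0 0 0 0 0 0.016; 0 0 0 0 0 0 0.016; 0 0 0 0 0 0 0.016' | head -1; done
python3 -c "
from arc import *
rows([52,48,44,40,36,32],[35,33,31,29,27,25])
c=snap('scene','s12');a=c['image'][100:230,140:280,::-1]; cv2.imwrite('pics/s12c.png',cv2.resize(a,None,fx=4.5,fy=4.5,interpolation=cv2.INTER_CUBIC))"
```

```text
t: 11.8
t: 12.3
t: 12.8
t: 13.3
t 13.3 grasp rel y,z 0.0867 0.0583 x 0.0018 angle of grasp pt 56.1 rad 0.1045 F y,z [-2.5  4.1] w 0.189
tilt 36.0
52 [-0.0017  0.0066 -0.0028] [ 1.   0.1 -0.1]
48 [-0.0017  0.013  -0.0046] [ 3.   0.1 -0.1]
44 [-0.0017  0.0196 -0.0059] [ 5.   0.1 -0.1]
40 [-0.0017  0.0262 -0.0068] [ 7.   0.1 -0.1]
36 [-0.0017  0.0329 -0.0071] [ 9.   0.1 -0.1]
32 [-0.0017  0.0395 -0.007 ] [11.   0.1 -0.1]
```

View pics/s12c.png

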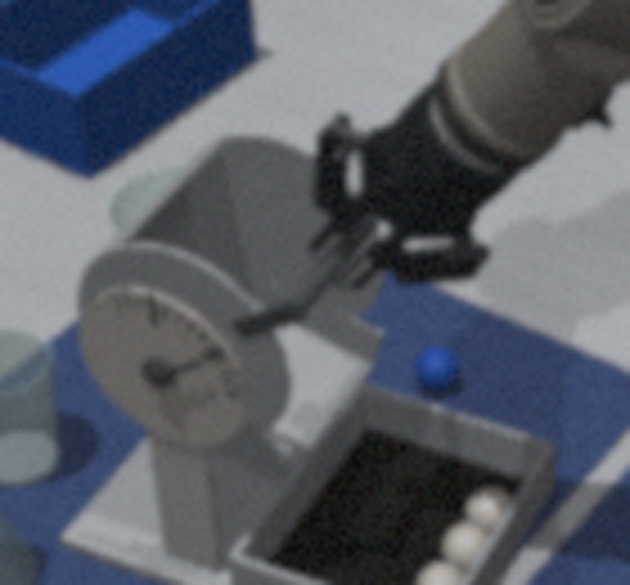

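All three white balls are in the tray at (488,507), (463,541) and (438,576), and the pointer is still on the long mark. Returning the pan to level.

```bash
python3 -m jog '0 0.0066 -0.0028 1 0 0 0.016; 0 0.013 -0.0046 3 0 0 0.016; 0 0.0196 -0.0059 5 0 0 0.016; 0 0.0262 -0.0068 7 0 0 0.016; 0 0.033 -0.0071 9 0 0 0.016'
python3 -c "
from arc import *
rows([32,28,24,20,16,12],[25,22,19,16,13,10])"
```

```text
t: 13.85
eef_pos: [0.56, -0.1358, 0.2662]
tool_rot: [0.229, 0.97, 0.079, 0.018]
contact_force: [-5.6, 9.7, 0.1]
gripper_width: 0.183
t 13.85 grasp rel y,z 0.0662 0.0832 x 0.0018 angle of grasp pt 38.5 rad 0.1063 F y,z [10.4  0.1] w 0.183
tilt 26.5
32 [-0.0018  0.0115 -0.0005] [1.5 0.  0.2]
28 [-0.0019  0.0178 -0.001 ] [4.5 0.  0.2]
24 [-0.0019  0.0241 -0.001 ] [7.5 0.  0.2]
20 [-0.0019  0.0305 -0.0006] [10.5  0.   0.2]
16 [-0.0019  0.0367  0.0003] [13.5  0.   0.2]
12 [-0.0019  0.0429  0.0016] [16.5  0.   0.2]
```

```bash
python3 -m jog '0 0.007 -0.0003 2 0 0 0.016; 0 0.0135 -0.0005 5 0 0 0.016; 0 0.02 -0.0005 8 0 0 0.016; 0 0.0265 0 11 0 0 0.016; 0 0.033 0.001 14 0 0 0.016'
python3 -c "
from arc import *
rows([14,11,8,5,2,0,-2],[12,10,8,6,4,2,0])"
```

```text
t: 14.35
eef_pos: [0.5658, -0.1649, 0.2817]
tool_rot: [0.109, 0.991, 0.08, 0.009]
contact_force: [-3.1, 8.6, 3.3]
gripper_width: 0.187
t 14.35 grasp rel y,z 0.0321 0.1002 x 0.0029 angle of grasp pt 17.8 rad 0.1052 F y,z [9.  3.3] w 0.187
tilt 12.5
14 [-0.003   0.0067 -0.0002] [ 0.5 -0.1  0.2]
11 [-0.003   0.0116 -0.0002] [ 2.5 -0.1  0.2]
8 [-0.003   0.0164  0.0001] [ 4.5 -0.1  0.2]
5 [-0.003   0.0212  0.0006] [ 6.5 -0.1  0.2]
2 [-0.0031  0.026   0.0014] [ 8.5 -0.1  0.2]
0 [-0.0031  0.0289  0.002 ] [10.5 -0.1  0.2]
-2 [-0.0031  0.0318  0.0027] [12.5 -0.1  0.2]
```

```bash
python3 -m jog '0 0.006 -0.0002 2 0 0 0.016; 0 0.012 0 4 0 0 0.016; 0 0.018 0.0003 6.5 0 0 0.016; 0 0.023 0.001 9 0 0 0.016; 0 0.026 0.0015 11 0 0 0.016'
python3 -c "
from arc import *
rows([2,0,-1,-2],[0]*4)
c=snap('scene','s13');a=c['image'][100:230,140:280,::-1]; cv2.imwrite('pics/s13c.png',cv2.resize(a,None,fx=4.5,fy=4.5,interpolation=cv2.INTER_CUBIC))
c=snap('wrist','w13')"
```

```text
t: 14.85
eef_pos: [0.5701, -0.1913, 0.2864]
tool_rot: [0.014, 0.997, 0.08, 0.002]
contact_force: [-2.0, 7.6, 3.3]
gripper_width: 0.186
t 14.85 grasp rel y,z 0.0017 0.1054 x 0.003 angle of grasp pt 0.9 rad 0.1054 F y,z [7.8 3.3] w 0.186
tilt 1.6
2 [-0.003  -0.0025  0.0004] [ 1.6 -0.1  0.1]
0 [-0.003   0.0012  0.0005] [ 1.6 -0.1  0.1]
-1 [-0.003   0.003   0.0005] [ 1.6 -0.1  0.1]
-2 [-0.003   0.0048  0.0006] [ 1.6 -0.1  0.1]
```

View pics/s13c.png

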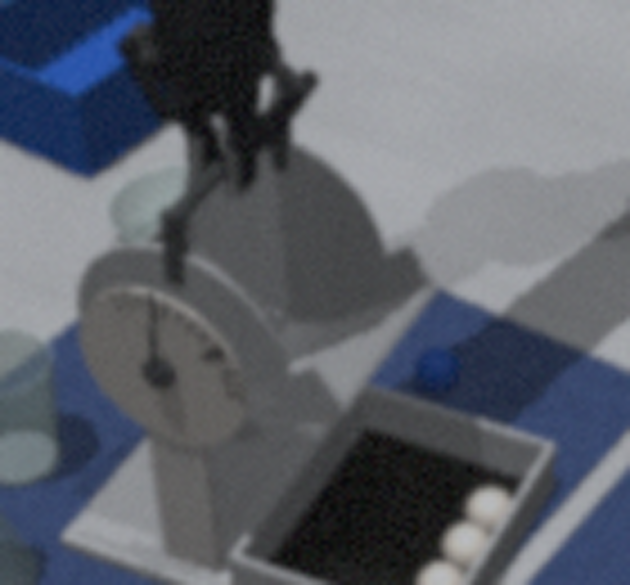

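View pics/w13.png

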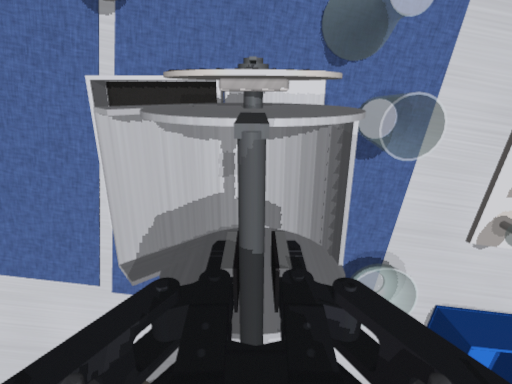

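```bash
python3 -m jog '0 0.0012 0 0 0 0 0.016; 0 0.0025 0 0 0 0 0.016; 0 0.0025 0 0 0 0 0.016'
python3 -c "
from arc import *
rows([2,0,-1,-2],[0]*4)
c=snap('scene','s14');a=c['image'][150:200,150:200,::-1]; cv2.imwrite('pics/s14c.png',cv2.resize(a,None,fx=11,fy=11,interpolation=cv2.INTER_CUBIC))"
```

```text
t: 15.25
eef_pos: [0.5704, -0.1939, 0.2863]
tool_rot: [0.015, 0.997, 0.08, 0.002]
contact_force: [-1.8, 6.2, 2.7]
gripper_width: 0.188
t 15.25 grasp rel y,z -0.0008 0.1053 x 0.0029 angle of grasp pt -0.4 rad 0.1053 F y,z [6.4 2.7] w 0.188
tilt 1.8
2 [-0.0029 -0.005   0.0002] [ 1.8 -0.1  0.1]
0 [-0.0029 -0.0014  0.0003] [ 1.8 -0.1  0.1]
-1 [-0.0029  0.0005  0.0003] [ 1.8 -0.1  0.1]
-2 [-0.0029  0.0023  0.0005] [ 1.8 -0.1  0.1]
```

View pics/s14c.png

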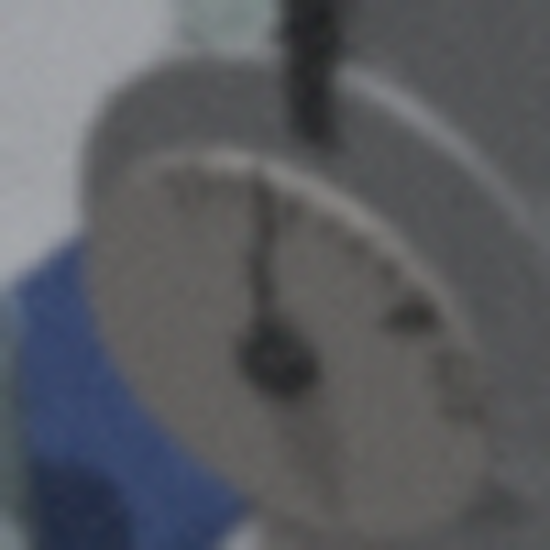

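The pointer sits on the 0 mark. Now I'll take the load off, open the jaws and withdraw upward.

```bash
python3 -m jog '0 -0.004 0 0 0 0 0.016; 0 -0.0045 0 0 0 0 0.03; 0 -0.0045 0 0 0 0 0.045; 0 -0.0045 0 0 0 0 0.055; 0 -0.0045 -0.005 0 0 0 0.055'
python3 -m jog '0 0 -0.02 0 0 0 0.055; 0 0 -0.05 0 0 0 0.055; 0 0 -0.08 0 0 0 0.055; 0 0 -0.11 0 0 0 0.055; -0.02 0 -0.13 0 0 0 0.055'
python3 -m jog '-0.02 -0.02 0 0 0 0 0.055; -0.04 -0.06 0 0 0 0 0.055; -0.05 -0.1 0 0 0 0 0.055; -0.05 -0.1 0 0 0 0 0.055'
python3 -c "
from arc import *
barq()
c=snap('scene','s15');a=c['image'][100:290,100:310,::-1]; cv2.imwrite('pics/s15c.png',cv2.resize(a,None,fx=3,fy=3,interpolation=cv2.INTER_CUBIC));snap('side','d15')
c=snap('wrist','w15')
a=c['image'][:,:,::-1]; cv2.imwrite('pics/w15c.png',cv2.resize(a,None,fx=1.5,fy=1.5,interpolation=cv2.INTER_CUBIC))"
```

```text
t: 15.8
eef_pos: [0.5686, -0.1934, 0.2909]
tool_rot: [0.017, 0.997, 0.078, 0.001]
contact_force: [0.3, 0.4, 1.1]
gripper_width: 0.648
t: 16.3
eef_pos: [0.5502, -0.1909, 0.4237]
tool_rot: [0.017, 0.997, 0.079, 0.003]
contact_force: [-0.1, -0.5, 0.1]
gripper_width: 0.645
t: 16.7
eef_pos: [0.4822, -0.0953, 0.4193]
tool_rot: [0.018, 0.996, 0.082, 0.002]
contact_force: [0.3, -0.6, 0.8]
gripper_width: 0.645
t 16.7 grasp rel y,z 0.1106 0.2383 x -0.0686 angle of grasp pt 24.9 rad 0.2627 F y,z [-0.6  0.8] w 0.645
tilt 2.0
```

View pics/s15c.png

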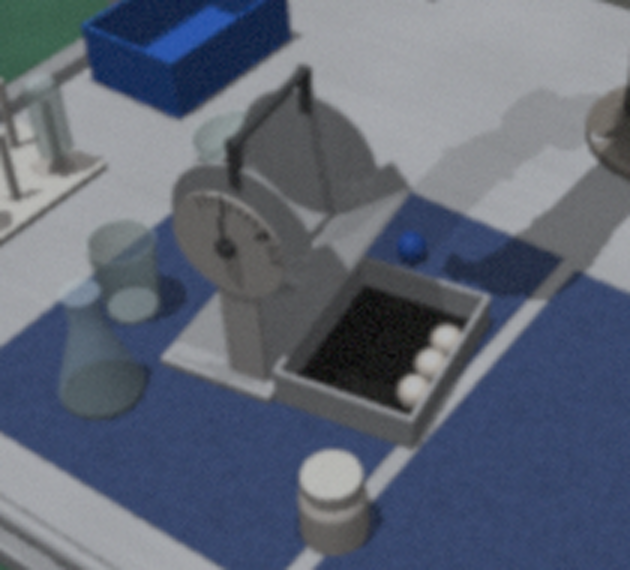

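View pics/d15.png

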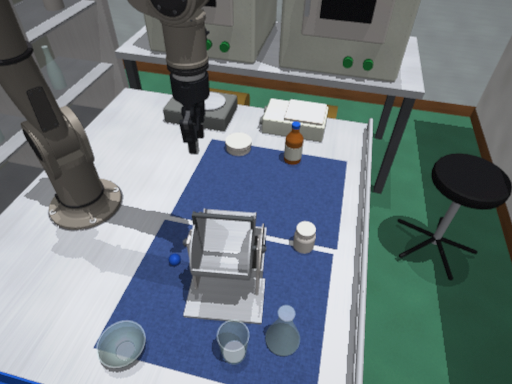

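View pics/w15c.png

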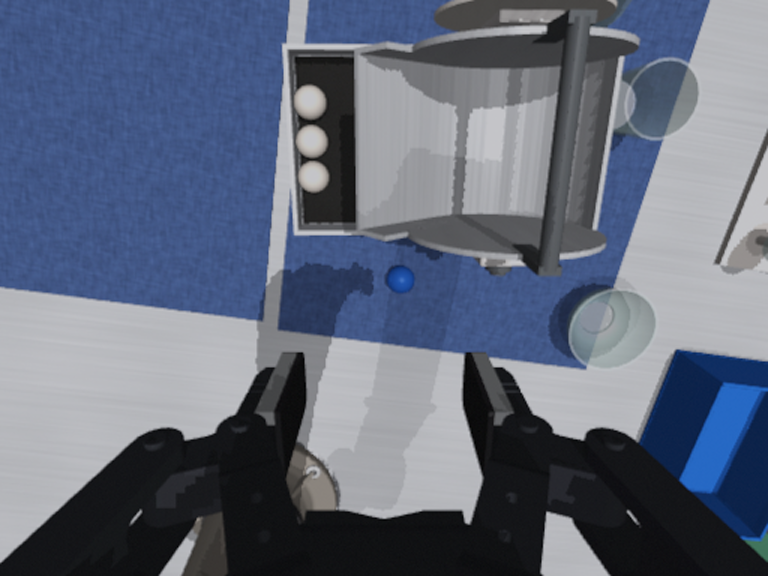

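Pan level, empty; all three balls in the tray; nothing else seems moved. One last check that the impact of the balls did not shift the tray.

Run:
```python
from m import *
c=load('w15')
W=lambda u,v:((u+.5)/1.5-.5,(v+.5)/1.5-.5)
P=[plane(c,*W(*p),.045)[:2] for p in [(284,45),(296,235)]]; print([rel(p) for p in P],np.degrees(np.arctan2(*(P[0]-P[1])[::-1])))
c=load('s15')
W=lambda u,v:(100+(u+.5)/3-.5,100+(v+.5)/3-.5)
P=[plane(c,*W(*p),.045)[:2] for p in [(275,371),(413,420),(491,296)]]; print([rel(p) for p in P],np.degrees(np.arctan2(*(P[1]-P[2])[::-1])))
print(rel(plane(c,*W(268,395),.012)[:2]))
a=load('scene0');b=c
for n,r in [('beaker+flask',(160,250,110,150)),('jar',(245,290,195,228)),('dish/bottle',(235,330,335,415))]:
    y0,y1,x0,x1=r; print(n,np.abs(a['image'][y0:y1,x0:x1].astype(int)-b['image'][y0:y1,x0:x1]).mean().round(2))
i=c['image'][185:255,180:270,::-1]; cv2.imwrite('pics/s15d.png',cv2.resize(i,None,fx=8,fy=8,interpolation=cv2.INTER_CUBIC))
```

```text
[array([ -8.6, 159.5]), array([-207.5,  159.2])] 9.194201155816588
[array([-7.9,  5.1]), array([ -8.1, 162.4]), array([-205.6,  163.2])] 8.876465915348838
[-0.7 -2. ]
beaker+flask 1.96
jar 2.35
dish/bottle 2.02
```

View pics/s15d.png

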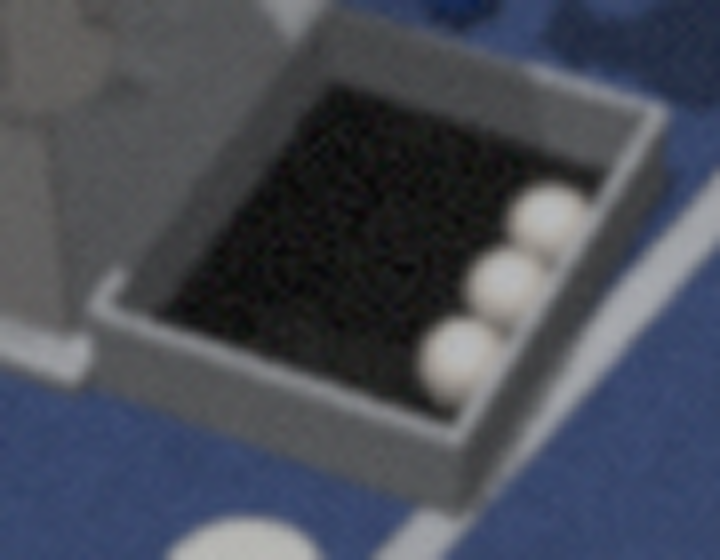

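Run:
```python
from h import *
g=lambda n:cv2.cvtColor(load(n)['image'],cv2.COLOR_RGB2GRAY).astype(np.float32)
for n in ['s9','s12','s13','s15']:
    a=g('s5');b=g(n)
    for (x0,y0,w,h) in [(188,218,30,20),(215,228,28,24)]:
        A=cv2.resize(a[y0-4:y0+h+4,x0-4:x0+w+4],None,fx=8,fy=8,interpolation=cv2.INTER_CUBIC);B=cv2.resize(b[y0:y0+h,x0:x0+w],None,fx=8,fy=8,interpolation=cv2.INTER_CUBIC)
        m=cv2.matchTemplate(A,B,cv2.TM_CCOEFF_NORMED);_,s,_,l=cv2.minMaxLoc(m); print(n,(32-np.array(l))/8,round(s,3))
```

```text
s9 [0.25 0.  ] 0.995
s9 [ 0.25  -0.125] 0.991
s12 [0.375 0.   ] 0.992
s12 [-0.5  -0.25] 0.555
s13 [0.5   0.125] 0.993
s13 [-0.625 -0.25 ] 0.517
s15 [0.5   0.125] 0.993
s15 [-0.625 -0.25 ] 0.513
```

```bash
python3 -c "
from station import workorder
print(workorder.hand_in())"
```

```text
the job is handed in; nothing more can be done
None
```

I've handed the job in. The tray is home, all three white balls are in it, and the pan is back level. The simulated clock read about 17 s of the 72 s allowed.

- **Tray:** I gripped its far wall and slid it along the bench until it pressed on the stand's foot with about 15 N. While I held it, the upward pull on the tray peaked at about 4 N in the readings, against its weight of about 6 N.
- **Pan:** I swung it with the jaws loosely round the bar until the pointer lay on the 55° mark. It stayed there about 2 s while the balls rolled out. I then brought it back until the pointer lay on the 0 mark.

**Last checks**
- **Position:** The tray sits at 8.9–9.2° against the stand's 9.1°, so it is square, and it is about 2–3 mm off centre.
- **Seating:** The wrist camera puts the tray in contact with the foot. The scene camera reads a 2–5 mm gap, but the foot corner itself was about 2 mm off in that view. Image matching suggests the tray moved about 1 mm after I pressed it home, partly on release and partly when the balls landed. I left it there rather than move it after pouring.
- **Other things:** The beaker, flask, jar, bottle and dish look unchanged from the first picture. I checked the bowl and the blue ball only by eye, and both seem unmoved. The robot ended clear of everything.

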